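# Screw down the short foot of a titration stand and set the beaker on it

### The arm

A 6-joint arm with a two-finger parallel gripper is mounted at the origin on a cart in front of the work surface, level with it; the furniture and walls round the work are solid. World frame = base frame: x ahead of the robot, y to its left, z up, the work surface at z = 0. Lengths are in mm, angles in rad, forces in N, time in s.
With the tool pointing down it reaches from about 275 to 750 mm from the base axis. Payload 10.2 kg.
Tool frame: the origin (TCP) lies at the very end of the fingers, on their centre line; the grasp point (between the pads) lies 19 mm behind it; z points along the fingers, y is the direction in which the jaws open and shut (so a half turn about z gives the same grasp; the last joint's range is limited). The gripper opens to 85 mm and grips with 20 to 120 N. Pads are 22 mm wide; open, the fingers measure 114 mm over their backs; the gripper's body (76 mm by 85 mm) begins 54 mm behind the grasp point. The pads swing forward as they close: fully open they stand 13 mm farther back than shut.
Start: joints at [-1.559, 0.313, 1.498, -0, 1.331, -0.223], TCP at [122.127, -510.604, 231.294] pointing down, gripper open.
Joint ranges: [-2.94, 2.94], [-0.97, 2.17], [0.19, 2.56], [-1.23, 4.37], [0.02, 3.11], [-2.88, 2.88]. Speed limits (rad/s): [2.39, 2.39, 3.01, 3.14, 3.14, 3.14].

### API

Orientations are given as a unit quaternion [w, x, y, z].
In Python, from rig import sensors, imaging, ctrl gives the robot as it stands.
- The arm moves only by the shell command python3 -m creep 'ROWS' [FORCE]. ROWS is JSON, a list of rows, each an object with "grip": the finger opening in mm, from 0 to 85.4; "linear": the shift along the tool's x, y, z in mm, a list of three; "rot": the turn, a rotation vector about the tool's x, y, z in rad, a list of three. A call has 1 to 12 rows; each row shifts and turns the commanded pose from where the row before left it, along the tool's axes as they then stand; what a row does not reach is not made up. A row lasts 1/12 s, in which the tool goes at most 41.7 mm and 7.16 degrees, less where a joint would pass 70% of its speed; a pose out of reach is approached as far as the arm can. A call with a gripper value outside its range is refused whole. The fingers move at their own pace and stop on an object; FORCE is the grip in N (left out, the last holds). Time passes only in rows, so rows that do not move let the fingers close. It gives the time, the measured TCP pose, the force and the opening at its end, in the units of the state.
- sensors.sense(): the state, without advancing time (a new reading comes with each control period).
- imaging.capture(name): name is "side" or "top" or "wrist"; returns (picture, depth): 384x512x3 uint8, red, green, blue; 384x512 float32, mm along the optical axis (not along the pixel's ray), 0 where there is no reading.
- imaging.camera_params(name): a dict with "intrinsics" (3x3 intrinsics, pixels), "R" (3x3) and "t" (3): a world point X has camera coordinates R X + t. Camera axes: x right, y down, z forward; pixel columns grow to the right and rows downward; lengths in mm; the calibration is good to about 2 mm. A picture is of the moment at which its call begins: read the wrist's pose just before it. camera_params takes no time and is no camera call; for the wrist camera it gives the pose at the moment of the call.
- ctrl.finish_job(): hands the job in, once; it reports no verdict.
The state is a dict: "time_s": time; "joints": joint angles; "dq": joint speeds; "tau": joint torques, N m; "eef_pos": TCP position; "ee_rot": TCP orientation; "force": force on the tool from outside, world axes, zero at the start; "wrist_torque": the same for the moment, N m; "grip_width": opening from 0.0 (shut) to 1.0 (fully open).
Only numpy, scipy, OpenCV 4.12 (cv2) and the standard library are available. Lean on these libraries where they do the work, as an engineer would, in place of code of your own. Each camera call takes 0.05 s, during which the arm holds its last target.

### The job

The titration stand rocks, because its levelling foot hangs clear of the rubber pad under it: turn the knurled screw head on that corner clockwise until the foot just touches and gently bears on the pad, with all four feet carrying and none lifted, and let go of it. Then stand the smaller of the two empty beakers upright on the stand's white disc, without tipping or shifting the stand or disturbing the other things.

Things in the scene. Friction and masses are not known exactly. Their poses are not given: they have to be found in the camera images.
- stand: Titration stand, loose, 6 kg: grey cast plate 190 x 220 x 14 mm, its top 34 mm above the worktop, on four feet at (+-75, +-90) mm; the front right one is the levelling screw. Origin on the worktop under the plate's centre; x to the rear, y to the left. A 340 mm rod of 12 mm rises in the rear left corner at (71, 80) mm, with an empty clamp turned to the left. Friction about 0.6.
- knob (a point): Centre of the knurled steel head of the levelling screw (front right corner), 34 mm across, 26 mm high, axis upright; its underside starts 12 mm or more above an 8 mm boss on the plate. Turned clockwise from above the screw sinks 6 mm a turn, at about 0.025 N m while free; once the foot bears, the torque grows by some 0.012 N m per newton of load.
- leveller: The levelling screw with its steel foot disc, 42 mm across. Origin in the middle of the disc's sole, 63 mm below the point knob; z up; turns and sinks with the screw. The sole starts 1 to 3.5 mm above a black rubber pad, 60 mm across and about 4 to 6 mm high, not measured, fixed to the worktop. From first touch to lifting the stand takes about 0.5 rad; the load is then near 19 N.
- disc (a point): Centre of the top face of the round white disc, 84 mm across and 1.5 mm high, on the stand's plate; its top is 35.5 mm above the worktop.
- beaker_mid (a point): Centre of the smaller empty glass beaker (loose, 60 g, open top, 57 mm across, 70 mm high), half-way up, 35 mm above its underside. It stands on the worktop to the right.
- foot_fl: Front left rubber foot of the stand, fixed to it, 20 mm high; origin in the middle of its sole.
- foot_rr: Rear right rubber foot of the stand, fixed to it, 20 mm high; origin in the middle of its sole. If the levelling foot is screwed down too far, this foot or the front left one lifts.
- big_beaker: The larger glass beaker, 75 mm across, 92 mm high, not to be moved; origin under its centre.
- vial_rack: Clear rack of capped vials, 52 x 170 x 51 mm, not to be moved; origin under its centre.
- reagent: Amber bottle, 60 mm across, 135 mm high, not to be moved; origin under its centre.
- dropper: Small amber dropper bottle, 33 mm across, 88 mm high, not to be moved; origin under its centre.
- weigh_boat: White weighing boat, 56 x 56 x 15 mm, not to be moved; origin under its centre.
Mind the look-alikes: they are no part of the job. Leave any yellow look-alike of the part that bears beaker_mid alone.

How it is judged:
By the outcome, as a careful person would: the job done as asked, in the order asked, and still so for the second after the job is handed in, with the robot touching nothing.
It also fails if it takes over 72 s, if anything falls off the work surface, if the arm or the gripper's body presses on something with over 40 N, if the wrist force passes 120 N, or if a joint passes its speed limit or range.

## Working session

There is one attempt and no reset: what is moved stays moved. The work goes in short steps, Python scripts to look and compute and a shell command to move; the robot and the scene stay as the last step left them, time stands still between calls to the robot, and variables do not carry over. Pictures are saved under pics/ and viewed, and the job is handed in when it is done.

```bash
ls; mkdir -p pics; python3 - <<'E'
from rig import sensors, imaging
import cv2
s=sensors.sense(); print(s)
for n in("side","top","wrist"):
    p=imaging.camera_params(n); print(n,p)
    a,d=imaging.capture(n); cv2.imwrite(f"pics/{n}0.png",a[:,:,::-1]); 
    import numpy as np; np.save(f"{n}0.npy",d)
E
```

```text
pics
{'time_s': 0.0, 'joints': array([-1.55940310e+00,  3.13476741e-01,  1.49847214e+00,  7.61960232e-06,
        1.33102522e+00, -2.23385720e-01]), 'dq': array([-0.00053801,  0.00073493, -0.00172818,  0.00015164, -0.00132881,
        0.00026694]), 'tau': array([-3.27529660e-04, -4.12261891e+01, -2.59742206e+01, -1.85993872e-04,
        4.16453855e-03,  3.64220330e-05]), 'eef_pos': array([ 122.12382811, -510.31534252,  230.70820924]), 'ee_rot': array([-6.86453493e-04,  9.93117634e-01,  1.17119120e-01,  7.67562907e-05]), 'force': array([-0.17245284,  0.12246211, -0.22662315]), 'wrist_torque': array([ 0.0244613,  0.0138295, -0.0089055]), 'grip_width': 1.0032788070973666}
side {'intrinsics': array([[446.19839317,   0.        , 254.79021267],
       [  0.        , 446.19839317, 191.22751331],
       [  0.        ,   0.        ,   1.        ]]), 'R': array([[-9.22695674e-01, -3.85528538e-01, -6.63212489e-04],
       [-1.81664066e-01,  4.36297453e-01, -8.81273340e-01],
       [ 3.40045381e-01, -8.13026616e-01, -4.72606454e-01]]), 't': array([ 532.23113369,  185.12429645, 1367.26017068])}
top {'intrinsics': array([[481.73482338,   0.        , 248.08689667],
       [  0.        , 481.73482338, 193.73480125],
       [  0.        ,   0.        ,   1.        ]]), 'R': array([[ 0.00979236, -0.99986014, -0.01355796],
       [-0.98859002, -0.00764208, -0.15043729],
       [ 0.15031264,  0.0148764 , -0.98852658]]), 't': array([   6.86693057,  556.69687043, 1623.47512978])}
wrist {'intrinsics': array([[271.37917955,   0.        , 253.89412477],
       [  0.        , 271.37917955, 194.99733643],
       [  0.        ,   0.        ,   1.        ]]), 'R': array([[ 2.32255056e-01, -9.72654564e-01, -8.29710139e-04],
       [-9.24638835e-01, -2.21054183e-01,  3.10125897e-01],
       [-3.01828780e-01, -7.12611256e-02, -9.50695135e-01]]), 't': array([-524.33183421,  -41.93217198,  380.37254957])}
```

View pics/side0.png

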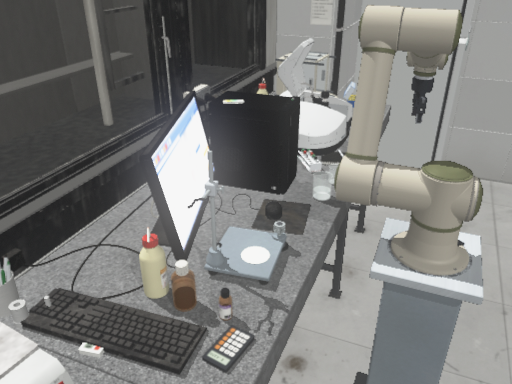

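View pics/top0.png

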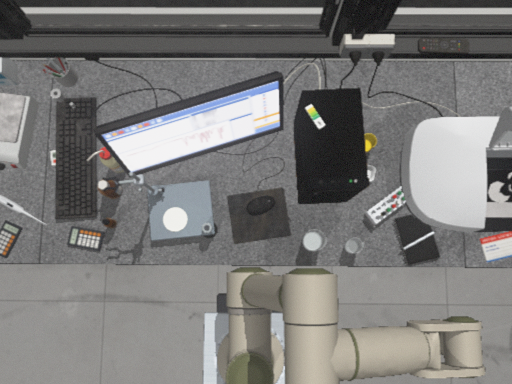

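View pics/wrist0.png

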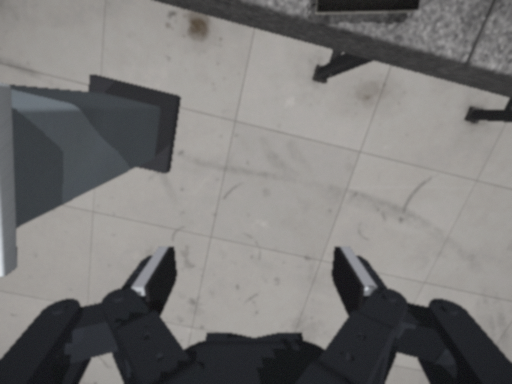

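```bash
python3 - <<'E'
import cv2,numpy as np
a=cv2.imread("pics/top0.png"); b=cv2.imread("pics/side0.png")
c1=cv2.resize(a[165:265,130:390],None,fx=3,fy=3,interpolation=cv2.INTER_CUBIC)
c2=cv2.resize(b[140:300,190:360],None,fx=3.5,fy=3.5,interpolation=cv2.INTER_CUBIC)
cv2.imwrite("pics/topc.png",c1);cv2.imwrite("pics/sidec.png",c2)
E
cat > h.py <<'E'
import numpy as np
from rig import imaging
def ray(p,u,v):
    K,R,t=p["intrinsics"],np.array(p["R"]),np.array(p["t"])
    return -R.T@t, R.T@np.linalg.solve(K,[u,v,1.])
def onz(p,u,v,z):
    o,d=ray(p,u,v); return o+d*(z-o[2])/d[2]
def tri(obs):
    A=np.zeros((3,3));b=np.zeros(3)
    for p,u,v in obs:
        o,d=ray(p,u,v);d=d/np.linalg.norm(d);M=np.eye(3)-np.outer(d,d);A+=M;b+=M@o
    X=np.linalg.solve(A,b); return X
def proj(p,X):
    q=p["intrinsics"]@(np.array(p["R"])@X+p["t"]); return q[:2]/q[2]
E
python3 - <<'E'
from h import *
p=imaging.camera_params("top")
for n,u,v,z in (("disc",175,219,35.5),("knob",208,229,85),("beaker",353,245,70),("bbig",313,241,92),("edge",300,266,0),("standplate",181,213,34)):
    print(n,onz(p,u,v,z).round(1))
E
```

```text
disc [467.5 263.2  35.5]
knob [430.1 143.6  85. ]
beaker [ 382.1 -340.3   70. ]
bbig [ 393.  -204.6   92. ]
edge [ 311.4 -169.8    0. ]
standplate [488.6 243.4  34. ]
```

View pics/topc.png

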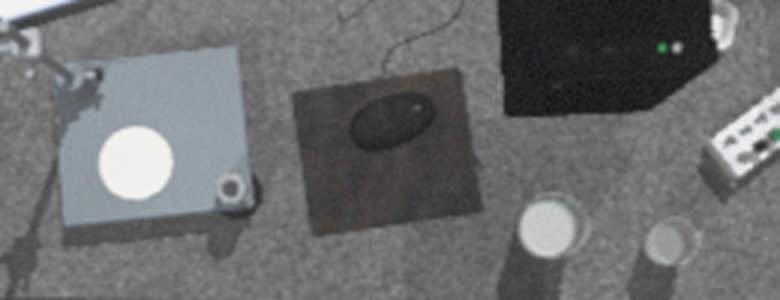

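View pics/sidec.png

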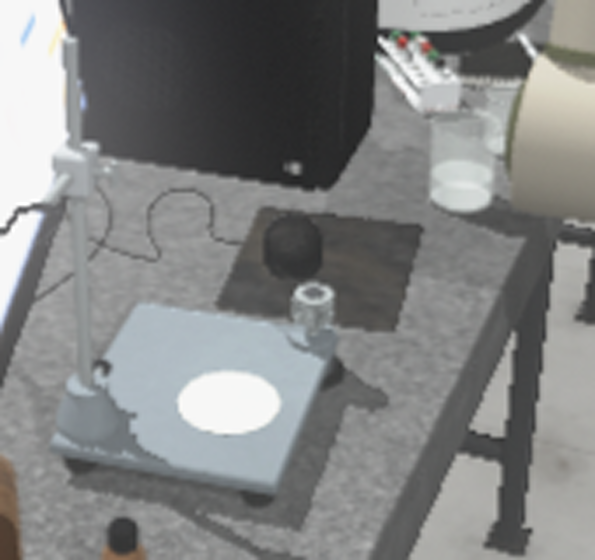

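```bash
cat >> h.py <<'E'
from scipy.spatial.transform import Rotation as Ro
from rig import sensors
def tool():
    s=sensors.sense(); q=s["ee_rot"]; return s, Ro.from_quat([q[1],q[2],q[3],q[0]])
def need(X):
    s,r=tool(); return r.inv().apply(np.array(X)-s["eef_pos"]).round(1)
E
python3 - <<'E'
from h import *
p=imaging.camera_params("wrist"); s,r=tool()
c=-p["R"].T@p["t"]; print(c, "cam in tool",r.inv().apply(c-s["eef_pos"]), "axis in tool", r.inv().apply(p["R"][2]),"ximg",r.inv().apply(p["R"][0]))
print(need([330,-360,231]),need([300,150,231]))
E
```

```text
[ 197.81412654 -492.17240591  374.26466884] cam in tool [  77.87671613   -0.26513297 -143.35597925] axis in tool [-3.10383884e-01  1.22803520e-04  9.50611293e-01] ximg [-3.72716530e-04  9.99999899e-01 -2.50879317e-04]
[237.1 -97.9   0. ] [ 3.266e+02 -6.009e+02  5.000e-01]
```

```bash
python3 - <<'E'
from h import *
p=imaging.camera_params("top"); d=np.load("top0.npy")
def pt(u,v):
    z=d[v,u]; q=np.linalg.solve(p["intrinsics"],[u,v,1.])*z
    return (p["R"].T@(q-p["t"])).round(0)
for u,v in ((330,110),(330,185),(305,195),(355,195),(330,201),(369,143),(370,173),(395,205),(181,213),(155,185),(140,178),(128,178),(110,187),(110,222),(207,229),(353,245),(313,241),(264,97)): print(u,v,pt(u,v))
print(need([400,-330,231]))
E
```

```text
330 110 [ 762. -230.  331.]
330 185 [ 539. -225.  335.]
305 195 [ 527. -166.  217.]
355 195 [ 536. -330.  169.]
330 201 [ 532. -269.   52.]
369 143 [ 750. -420.    1.]
370 173 [ 640. -419.    5.]
395 205 [ 519. -488.   57.]
181 213 [488. 243.  37.]
155 185 [583. 333.  55.]
140 178 [563. 328. 293.]
128 178 [617. 443.  -3.]
110 187 [539. 423. 270.]
110 222 [453. 480.  62.]
207 229 [430. 147.  85.]
353 245 [ 385. -353.    6.]
313 241 [ 396. -212.   32.]
264 97 [811. -37. 302.]
[ 3.122e+02 -1.108e+02  1.000e-01]
```

```bash
python3 -m creep '[{"grip":85,"linear":[35,-14,0],"rot":[0,0,0]},{"grip":85,"linear":[35,-14,0],"rot":[0,0,0]},{"grip":85,"linear":[35,-14,0],"rot":[0,0,0]},{"grip":85,"linear":[35,-14,0],"rot":[0,0,0]},{"grip":85,"linear":[35,-14,0],"rot":[0,0,0]},{"grip":85,"linear":[35,-14,0],"rot":[0,0,0]},{"grip":85,"linear":[35,-14,0],"rot":[0,0,0]},{"grip":85,"linear":[35,-14,0],"rot":[0,0,0]},{"grip":85,"linear":[0,0,0],"rot":[0,0,0]},{"grip":85,"linear":[0,0,0],"rot":[0,0,0]}]'
cat > look.py <<'E'
import sys,cv2,pickle
from h import *
n=sys.argv[1]; cam=sys.argv[2] if len(sys.argv)>2 else "wrist"
p=imaging.camera_params(cam); a,d=imaging.capture(cam)
cv2.imwrite(f"pics/{n}.png",a[:,:,::-1]); pickle.dump((p,a,d),open(n+".pkl","wb"))
s=sensors.sense(); print(s["time_s"],s["eef_pos"].round(1),s["joints"].round(3))
E
python3 look.py w1
```

```text
time_s: 0.98
eef_pos: [369.4, -335.4, 231.1]
ee_rot: [-0.0, 0.993, 0.119, -0.0]
force: [-0.9, -0.1, -0.3]
grip_width: 0.996
1.0333 [ 368.5 -336.3  231.1] [-0.975  0.256  1.574 -0.     1.312  0.36 ]
```

View pics/w1.png

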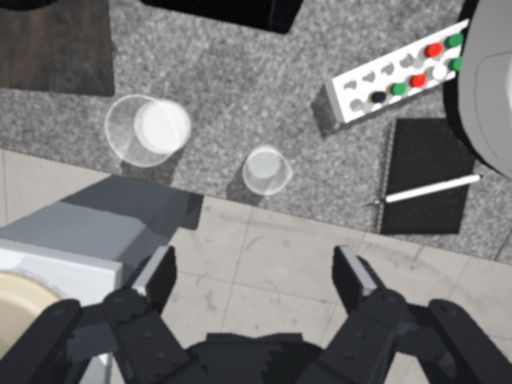

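```bash
python3 -m creep '[{"grip":85,"linear":[12,-35,0],"rot":[0,0,0]},{"grip":85,"linear":[12,-35,0],"rot":[0,0,0]},{"grip":85,"linear":[12,-35,0],"rot":[0,0,0]},{"grip":85,"linear":[12,-35,0],"rot":[0,0,0]},{"grip":85,"linear":[12,-35,0],"rot":[0,0,0]},{"grip":85,"linear":[12,-35,0],"rot":[0,0,0]},{"grip":85,"linear":[12,-35,0],"rot":[0,0,0]},{"grip":85,"linear":[12,-35,0],"rot":[0,0,0]},{"grip":85,"linear":[12,-35,0],"rot":[0,0,0]},{"grip":85,"linear":[12,-35,0],"rot":[0,0,0]},{"grip":85,"linear":[12,-35,0],"rot":[0,0,0]},{"grip":85,"linear":[12,-35,0],"rot":[0,0,0]}]' && python3 -m creep '[{"grip":85,"linear":[12,-35,0],"rot":[0,0,0]},{"grip":85,"linear":[12,-35,0],"rot":[0,0,0]},{"grip":85,"linear":[0,0,30],"rot":[0,0,0]},{"grip":85,"linear":[0,0,0],"rot":[0,0,0]},{"grip":85,"linear":[0,0,0],"rot":[0,0,0]}]'
python3 look.py w2
```

```text
time_s: 2.03
eef_pos: [410.7, 106.0, 231.4]
ee_rot: [0.0, 0.993, 0.116, 0.0]
force: [0.2, -0.5, -1.3]
grip_width: 0.991
time_s: 2.45
eef_pos: [417.4, 178.0, 200.7]
ee_rot: [0.0, 0.993, 0.117, -0.002]
force: [0.7, -0.2, 0.2]
grip_width: 0.994
2.5 [418.1 177.8 201.8] [ 0.143  0.185  1.744 -0.     1.214  1.481]
```

View pics/w2.png

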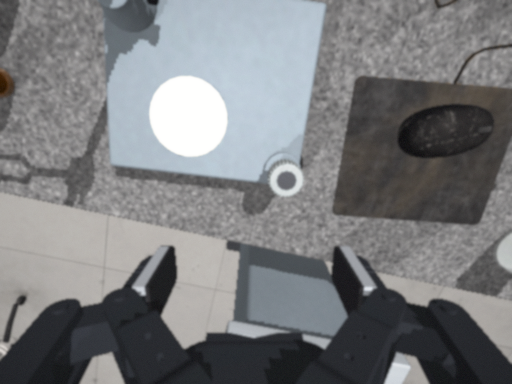

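```bash
python3 -m creep '[{"grip":85,"linear":[4,35,0],"rot":[0,0,-0.12]},{"grip":85,"linear":[0,0,0],"rot":[0,0,-0.12]},{"grip":85,"linear":[0,0,0],"rot":[0,0,-0.12]},{"grip":85,"linear":[0,0,0],"rot":[0,0,-0.12]},{"grip":85,"linear":[0,0,0],"rot":[0,0,-0.12]},{"grip":85,"linear":[0,0,0],"rot":[0,0,-0.12]},{"grip":85,"linear":[0,0,0],"rot":[0,0,-0.12]},{"grip":85,"linear":[0,0,0],"rot":[0,0,-0.12]},{"grip":85,"linear":[0,0,0],"rot":[0,0,-0.12]},{"grip":85,"linear":[0,0,0],"rot":[0,0,-0.12]},{"grip":85,"linear":[0,0,0],"rot":[0,0,-0.12]},{"grip":85,"linear":[0,0,0],"rot":[0,0,-0.12]}]' && python3 -m creep '[{"grip":85,"linear":[0,0,0],"rot":[0,0,-0.12]},{"grip":85,"linear":[0,0,0],"rot":[0,0,-0.12]},{"grip":85,"linear":[0,0,0],"rot":[0,0,-0.12]},{"grip":85,"linear":[0,0,0],"rot":[0,0,-0.12]},{"grip":85,"linear":[0,0,0],"rot":[0,0,-0.12]},{"grip":85,"linear":[0,0,0],"rot":[0,0,-0.12]},{"grip":85,"linear":[0,0,0],"rot":[0,0,-0.12]},{"grip":85,"linear":[0,0,0],"rot":[0,0,-0.12]},{"grip":85,"linear":[0,0,0],"rot":[0,0,-0.12]},{"grip":85,"linear":[0,0,0],"rot":[0,0,-0.12]},{"grip":85,"linear":[0,0,0],"rot":[0,0,-0.12]},{"grip":85,"linear":[0,0,0],"rot":[0,0,-0.12]}]' && python3 -m creep '[{"grip":85,"linear":[0,0,5],"rot":[0,0,-0.12]},{"grip":85,"linear":[0,0,5],"rot":[0,0,-0.12]},{"grip":85,"linear":[0,0,5],"rot":[0,0,-0.12]},{"grip":85,"linear":[0,0,5],"rot":[0,0,-0.12]},{"grip":85,"linear":[0,0,5],"rot":[0,0,-0.12]},{"grip":85,"linear":[0,0,5],"rot":[0,0,-0.12]},{"grip":85,"linear":[0,0,5],"rot":[0,0,-0.12]},{"grip":85,"linear":[0,0,0],"rot":[0,0,0]},{"grip":85,"linear":[0,0,0],"rot":[0,0,0]}]'
python3 look.py w3
```

```text
time_s: 3.5
eef_pos: [429.8, 146.9, 202.8]
ee_rot: [0.001, 0.672, 0.741, 0.001]
force: [-0.3, 0.8, -0.3]
grip_width: 1.001
time_s: 4.5
eef_pos: [429.8, 147.0, 202.8]
ee_rot: [0.001, 0.016, 1.0, -0.0]
force: [0.4, 0.0, 0.0]
grip_width: 0.997
time_s: 5.25
eef_pos: [429.6, 147.4, 167.4]
ee_rot: [0.001, -0.389, 0.921, -0.0]
force: [0.0, -0.2, -0.3]
grip_width: 0.988
5.3 [429.6 147.6 167.3] [ 0.072  0.223  1.794 -0.     1.123 -2.297]
```

View pics/w3.png

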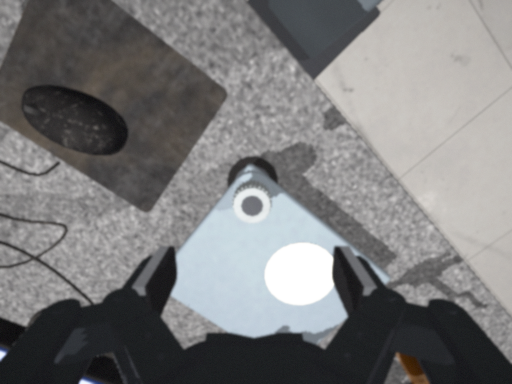

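```bash
python3 - <<'E'
import pickle,cv2
from h import *
for n,(u,v) in (("w2",(286,179)),("w3",(253,206))):
    p,a,d=pickle.load(open(n+".pkl","rb"))
    r=30;c=a[v-r:v+r,u-r:u+r]; cv2.imwrite(f"pics/{n}c.png",cv2.resize(c[:,:,::-1],None,fx=8,fy=8,interpolation=cv2.INTER_CUBIC))
    g=cv2.cvtColor(c,cv2.COLOR_RGB2GRAY)
    print(n,[int(x) for x in g[r,::2]], d[v,u], d[v-8:v+9:4,u-12:u+13:4])
E
```

```text
w2 [188, 158, 123, 121, 120, 122, 151, 194, 224, 222, 186, 118, 107, 105, 105, 106, 107, 105, 106, 112, 181, 223, 224, 204, 163, 148, 141, 130, 138, 154] 268.25656 [[265.4889  266.92664 265.80295 265.2666  266.46738 265.66837 267.1982 ]
 [267.3492  267.9649  266.54745 266.1628  266.27472 266.5421  266.4186 ]
 [268.6789  269.36264 268.20847 268.25656 269.21912 268.33694 269.35995]
 [270.10654 269.15833 269.26974 268.8932  270.23575 271.00925 269.57812]
 [271.17755 271.5785  270.51285 270.54263 270.7331  272.24884 271.64886]]
w3 [190, 191, 192, 191, 195, 223, 237, 236, 231, 171, 121, 117, 115, 116, 118, 117, 115, 114, 113, 126, 203, 232, 232, 220, 188, 211, 213, 213, 213, 212] 241.68782 [[239.04861 238.81783 238.7467  239.3668  239.58437 239.24197 239.26993]
 [240.65265 240.81085 240.43817 240.72441 241.2592  240.68828 241.6989 ]
 [240.67108 241.5161  241.50826 241.68782 240.57396 242.50427 242.25494]
 [242.55612 241.82452 241.51749 242.69556 243.11327 243.23454 244.22054]
 [244.94124 243.8106  242.67345 244.93323 243.5795  244.10611 244.28775]]
```

View pics/w2c.png

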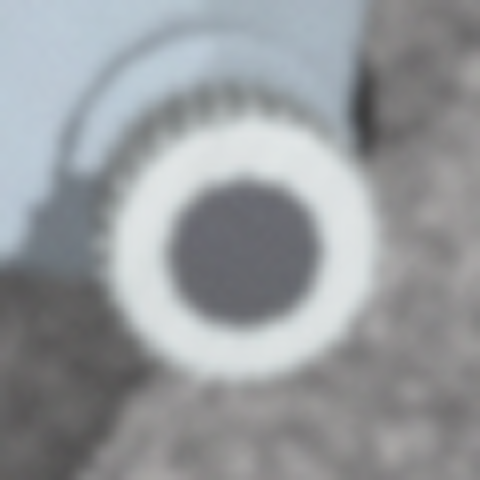

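View pics/w3c.png

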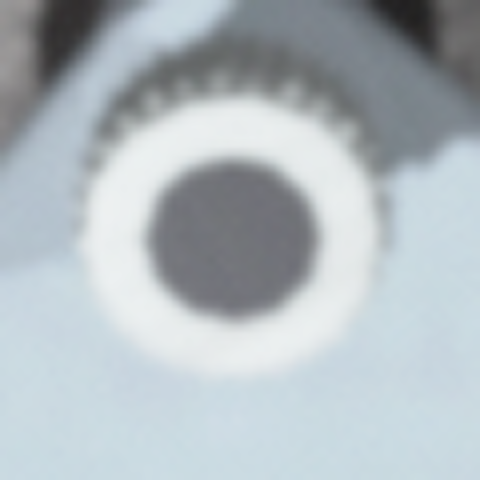

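```bash
python3 - <<'E'
import pickle,cv2
from h import *
obs=[];obd=[]
for n,(u,v),(du,dv) in (("w2",(286,180),(188,116)),("w3",(253,206),(300,273))):
    p,a,d=pickle.load(open(n+".pkl","rb"))
    g=cv2.cvtColor(a,cv2.COLOR_RGB2GRAY)
    m=(g<160).astype(np.uint8); k=np.zeros_like(m); cv2.circle(k,(u,v),12,1,-1)
    nn,l,st,ce=cv2.connectedComponentsWithStats(m*k); i=l[v,u]; print(n,ce[i],st[i]); cu=ce[i]
    # subpixel weighting
    obs.append((p,*cu)); print(onz(p,*cu,83).round(1))
    md=(a.min(2)>240).astype(np.uint8); nn,l,st,ce=cv2.connectedComponentsWithStats(md); i=l[dv,du]; print("disc",ce[i],st[i],onz(p,*ce[i],35.5).round(1)); obd.append((p,*ce[i]))
X=tri(obs); print("knob tri",X,[proj(o[0],X)-o[1:] for o in obs])
X=tri(obd); print("disc tri",X)
pt=imaging.camera_params("top")
print(need([X[0],X[1],100]))
# all ground points in w3 plate by depth
p,a,d=pickle.load(open("w3.pkl","rb"))
def P(u,v):
    q=np.linalg.solve(p["intrinsics"],[u,v,1.])*d[v,u]; return p["R"].T@(q-p["t"])
for r in range(0,1):
    ys,xs=np.mgrid[198:215,245:262]; print("knob depth pts",np.mean([P(x,y) for x,y in zip(xs.ravel(),ys.ravel())],0))
E
```

```text
w2 [286.05818182 180.24363636] [277 171  19  19 275]
[432.2 148.8  83. ]
disc [187.98132393 115.81821955] [ 150   76   77   80 4819] [466.5 263.8  35.5]
w3 [251.71111111 205.37777778] [242 196  21  20 315]
[432.5 149.   83. ]
disc [299.29479259 273.42894969] [ 265  243   68   62 3399] [464.7 261.5  35.5]
knob tri [432.36680301 148.90449568  83.50697425] [array([ 0.00989038, -0.00505016]), array([0.01221558, 0.00096268])]
disc tri [466.22933027 264.62947324  30.71520805]
[-109.3   55.4   67.4]
knob depth pts [431.17696048 149.35486573  86.57432758]
```

```bash
python3 -m creep '[{"grip":60,"linear":[-2.9,-1.1,20],"rot":[0,0,0]},{"grip":60,"linear":[0,0,25],"rot":[0,0,0]},{"grip":60,"linear":[0,0,25],"rot":[0,0,0]},{"grip":60,"linear":[0,0,20],"rot":[0,0,0]},{"grip":60,"linear":[0,0,14],"rot":[0,0,0]},{"grip":60,"linear":[0,0,10],"rot":[0,0,0]},{"grip":60,"linear":[0,0,0],"rot":[0,0,0]},{"grip":60,"linear":[0,0,0],"rot":[0,0,0]},{"grip":60,"linear":[0,0,0],"rot":[0,0,0]}]'
python3 - <<'E'
from h import *
s,r=tool();print(s["eef_pos"],need([432.4,148.9,53]),s["force"],s["wrist_torque"])
E
python3 look.py w4; python3 look.py s4 side
```

```text
time_s: 6.05
eef_pos: [432.5, 149.7, 53.3]
ee_rot: [0.001, -0.391, 0.921, -0.0]
force: [-0.1, 0.2, 0.3]
grip_width: 0.704
[432.52624557 149.66531015  53.32426973] [ 0.6 -0.4  0.3] [-0.14984686  0.20699009  0.30251652] [-0.03789855 -0.01888753 -0.08138239]
6.1 [432.5 149.7  53.3] [ 0.076  0.407  1.9   -0.     0.833 -2.298]
6.15 [432.4 149.8  53.3] [ 0.076  0.407  1.9   -0.     0.833 -2.298]
```

View pics/w4.png

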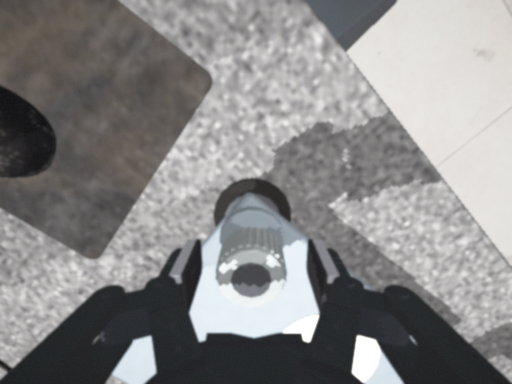

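```bash
python3 - <<'E'
import cv2
b=cv2.imread("pics/s4.png")
cv2.imwrite("pics/s4c.png",cv2.resize(b[170:300,190:340],None,fx=4,fy=4,interpolation=cv2.INTER_CUBIC))
E
```

```text
(no output)
```

View pics/s4c.png

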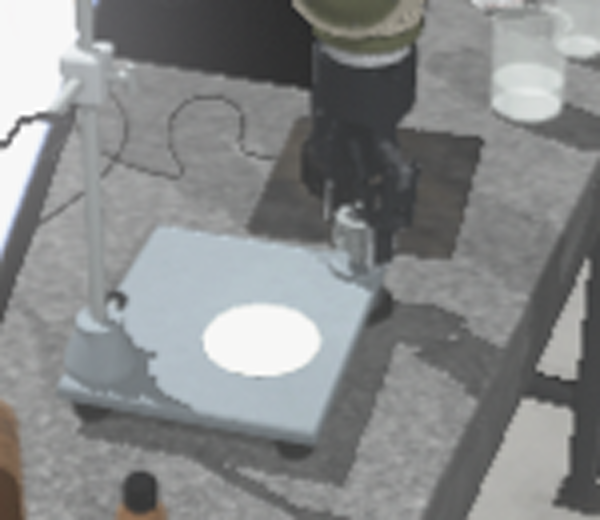

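```bash
python3 -m creep '[{"grip":60,"linear":[0.6,-0.4,0],"rot":[0,0,0]},{"grip":60,"linear":[0,0,0],"rot":[0,0,0]},{"grip":60,"linear":[0,0,0],"rot":[0,0,0]}]' 25
cat > st.py <<'E'
from h import *
s,r=tool(); print("t",round(s["time_s"],2),"pos",s["eef_pos"].round(2),"F",s["force"].round(2),"Ftool",r.inv().apply(s["force"]).round(2),"T",s["wrist_torque"].round(3),"q6",s["joints"][5].round(3),"tau6",s["tau"][5].round(3),"w",round(s["grip_width"]*85.4,1), "yaw",(2*np.arctan2(s["ee_rot"][2],s["ee_rot"][1])).round(4))
E
python3 st.py
python3 -m creep '[{"grip":10,"linear":[0,0,0],"rot":[0,0,0]},{"grip":10,"linear":[0,0,0],"rot":[0,0,0]},{"grip":10,"linear":[0,0,0],"rot":[0,0,0]},{"grip":10,"linear":[0,0,0],"rot":[0,0,0]},{"grip":10,"linear":[0,0,0],"rot":[0,0,0]},{"grip":10,"linear":[0,0,0],"rot":[0,0,0]}]' 25; python3 st.py
```

```text
time_s: 6.4
eef_pos: [431.8, 149.1, 52.6]
ee_rot: [0.0, -0.391, 0.92, -0.0]
force: [0.9, 0.2, 0.5]
grip_width: 0.705
t 6.4 pos [431.79 149.08  52.56] F [0.9  0.15 0.52] Ftool [-0.73 -0.54 -0.52] T [-0.014 -0.01  -0.028] q6 -2.3 tau6 -0.002 w 60.2 yaw 3.9457
time_s: 6.9
eef_pos: [432.9, 148.3, 52.9]
ee_rot: [0.001, -0.391, 0.92, -0.001]
force: [3.5, -6.7, 1.8]
grip_width: 0.389
t 6.9 pos [432.94 148.33  52.88] F [ 3.51 -6.71  1.78] Ftool [ 2.4  -7.18 -1.76] T [-1.061 -0.411  0.002] q6 -2.3 tau6 0.006 w 33.3 yaw 3.9461
```

```bash
python3 -m creep '[{"grip":10,"linear":[0,-0.6,0],"rot":[0,0,0]},{"grip":10,"linear":[0,0,0],"rot":[0,0,0]}]'; python3 st.py
```

```text
time_s: 7.07
eef_pos: [433.0, 148.3, 52.8]
ee_rot: [0.001, -0.391, 0.92, -0.001]
force: [1.7, -5.7, 4.6]
grip_width: 0.39
t 7.07 pos [432.96 148.28  52.82] F [ 1.69 -5.68  4.64] Ftool [ 2.92 -5.17 -4.63] T [-0.725 -0.214  0.013] q6 -2.301 tau6 -0.01 w 33.3 yaw 3.9459
```

```bash
python3 -m creep '[{"grip":10,"linear":[0.5,-1.2,0],"rot":[0,0,0]},{"grip":10,"linear":[0,0,0],"rot":[0,0,0]},{"grip":10,"linear":[0,0,0],"rot":[0,0,0]}]'; python3 st.py
```

```text
time_s: 7.32
eef_pos: [433.0, 148.1, 52.8]
ee_rot: [0.001, -0.391, 0.92, 0.0]
force: [-0.6, 2.6, 7.0]
grip_width: 0.39
t 7.32 pos [433.01 148.05  52.78] F [-0.64  2.63  7.04] Ftool [-1.47  2.29 -7.04] T [0.505 0.072 0.038] q6 -2.304 tau6 -0.02 w 33.3 yaw 3.9455
```

```bash
python3 -m creep '[{"grip":10,"linear":[-0.3,-0.2,-0.7],"rot":[0,0,0]},{"grip":10,"linear":[0,0,0],"rot":[0,0,0]},{"grip":10,"linear":[0,0,0],"rot":[0,0,0]}]'; python3 st.py
```

```text
time_s: 7.57
eef_pos: [433.0, 148.0, 52.9]
ee_rot: [0.0, -0.391, 0.92, 0.0]
force: [1.4, 5.6, -0.2]
grip_width: 0.389
t 7.57 pos [432.97 147.99  52.91] F [ 1.42  5.56 -0.18] Ftool [-4.99  2.84  0.18] T [ 0.797 -0.145  0.001] q6 -2.304 tau6 -0.01 w 33.2 yaw 3.9458
```

```bash
python3 -m creep '[{"grip":10,"linear":[-0.4,0.5,0.08],"rot":[0,0,0.08]},{"grip":10,"linear":[0,0,0.08],"rot":[0,0,0.08]},{"grip":10,"linear":[0,0,0.08],"rot":[0,0,0.08]},{"grip":10,"linear":[0,0,0],"rot":[0,0,0]}]'; python3 st.py
```

```text
time_s: 7.9
eef_pos: [432.8, 148.3, 52.7]
ee_rot: [-0.0, -0.277, 0.961, 0.0]
force: [0.1, 3.1, 1.1]
grip_width: 0.388
t 7.9 pos [432.78 148.33  52.69] F [0.13 3.1  1.12] Ftool [-1.76  2.56 -1.12] T [ 0.498 -0.088 -0.057] q6 -2.059 tau6 1.092 w 33.1 yaw 3.7031
```

```bash
python3 -m creep '[{"grip":10,"linear":[0,0,0.08],"rot":[0,0,0.08]},{"grip":10,"linear":[0,0,0.08],"rot":[0,0,0.08]},{"grip":10,"linear":[0,0,0.08],"rot":[0,0,0.08]},{"grip":10,"linear":[0,0,0.08],"rot":[0,0,0.08]},{"grip":10,"linear":[0,0,0],"rot":[0,0,0]}]'; python3 st.py;  python3 -m creep '[{"grip":10,"linear":[0,0,0.08],"rot":[0,0,0.08]},{"grip":10,"linear":[0,0,0.08],"rot":[0,0,0.08]},{"grip":10,"linear":[0,0,0.08],"rot":[0,0,0.08]}]'; python3 st.py
```

```text
time_s: 8.32
eef_pos: [432.6, 148.7, 52.4]
ee_rot: [-0.0, -0.121, 0.993, 0.0]
force: [0.8, 4.3, 0.6]
grip_width: 0.391
t 8.32 pos [432.61 148.68  52.37] F [0.77 4.33 0.6 ] Ftool [-1.79  4.01 -0.6 ] T [0.988 0.025 0.017] q6 -1.741 tau6 1.027 w 33.4 yaw 3.3842
time_s: 8.57
eef_pos: [432.6, 148.9, 52.1]
ee_rot: [-0.0, -0.001, 1.0, 0.001]
force: [-0.3, 8.0, 0.3]
grip_width: 0.391
t 8.57 pos [432.59 148.94  52.15] F [-0.26  8.01  0.3 ] Ftool [ 0.23  8.01 -0.29] T [1.52  0.076 0.062] q6 -1.501 tau6 -1.248 w 33.4 yaw 3.1445
```

```bash
python3 look.py s5 side; python3 st.py; python3 - <<'E'
import cv2
b=cv2.imread("pics/s5.png")
cv2.imwrite("pics/s5c.png",cv2.resize(b[210:290,200:310],None,fx=6,fy=6,interpolation=cv2.INTER_CUBIC))
E
```

```text
8.6167 [432.6 149.   52.1] [ 0.074  0.41   1.9    0.002  0.833 -1.496]
t 8.62 pos [432.56 148.96  52.12] F [0.15 8.33 0.97] Ftool [-0.13  8.33 -0.96] T [ 1.433 -0.034 -0.069] q6 -1.496 tau6 -0.23 w 33.8 yaw 3.1393
```

View pics/s5c.png

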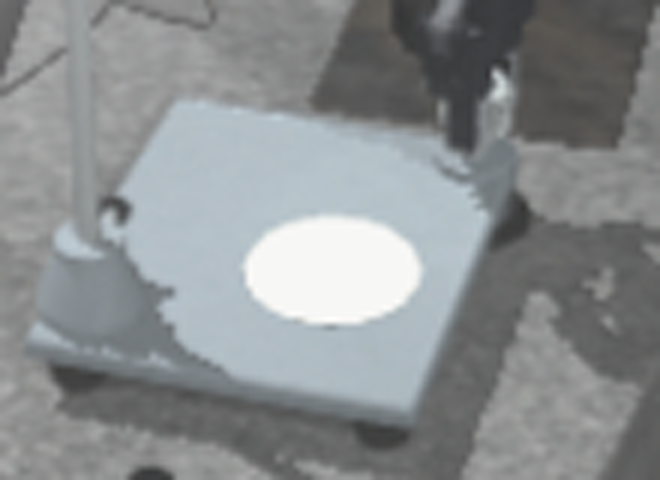

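```bash
sed -i 's/^s,r=tool(); print.*$/s,r=tool(); print("t",round(s["time_s"],2),"pos",s["eef_pos"].round(1),"Ft",r.inv().apply(s["force"]).round(1),"Tz",s["wrist_torque"][2].round(3),"q6",s["joints"][5].round(3),"tau6",s["tau"][5].round(2),"yaw",(2*np.arctan2(s["ee_rot"][2],s["ee_rot"][1])).round(3))/' st.py
python3 -m creep '[{"grip":10,"linear":[0,1.2,0.08],"rot":[0,0,0.08]}]' >/dev/null; python3 st.py
python3 -m creep '[{"grip":10,"linear":[0,0.5,0.08],"rot":[0,0,0.08]}]' >/dev/null; python3 st.py
python3 -m creep '[{"grip":10,"linear":[0,0,0.08],"rot":[0,0,0.08]}]' >/dev/null; python3 st.py
python3 -m creep '[{"grip":10,"linear":[0,0,0.08],"rot":[0,0,0.08]}]' >/dev/null; python3 st.py
python3 -m creep '[{"grip":10,"linear":[0,0,0.08],"rot":[0,0,0.08]}]' >/dev/null; python3 st.py
```

```text
t 8.7 pos [432.6 149.5  52.1] Ft [ 0.2 -3.7 -1.7] Tz 0.06 q6 -1.422 tau6 -1.97 yaw 3.068
t 8.78 pos [432.6 149.6  52. ] Ft [ 0.8 -3.3 -2.3] Tz 0.024 q6 -1.338 tau6 -1.39 yaw 2.986
t 8.87 pos [432.6 149.6  51.9] Ft [ 0.1 -1.8 -1.6] Tz 0.065 q6 -1.257 tau6 -1.24 yaw 2.905
t 8.95 pos [432.7 149.7  51.8] Ft [ 0.9 -0.7 -2. ] Tz 0.078 q6 -1.177 tau6 -1.25 yaw 2.825
t 9.03 pos [432.7 149.8  51.7] Ft [-0.2  0.4 -2. ] Tz -0.043 q6 -1.097 tau6 -1.25 yaw 2.745
```

```bash

python3 -m creep '[{"grip":10,"linear":[0,0.2,0.05],"rot":[0,0,0.05]}]' >/dev/null; python3 st.py
python3 -m creep '[{"grip":10,"linear":[0,0,0.05],"rot":[0,0,0.05]}]' >/dev/null; python3 st.py
python3 -m creep '[{"grip":10,"linear":[0,0,0.05],"rot":[0,0,0.05]}]' >/dev/null; python3 st.py
python3 -m creep '[{"grip":10,"linear":[0,0,0.05],"rot":[0,0,0.05]}]' >/dev/null; python3 st.py
python3 -m creep '[{"grip":10,"linear":[0,0,0.05],"rot":[0,0,0.05]}]' >/dev/null; python3 st.py
python3 -m creep '[{"grip":10,"linear":[0,0,0.05],"rot":[0,0,0.05]}]' >/dev/null; python3 st.py
```

```text
t 9.12 pos [432.8 149.9  51.7] Ft [ 0.2 -1.2 -2.2] Tz 0.087 q6 -1.047 tau6 -0.39 yaw 2.695
t 9.2 pos [432.8 149.9  51.7] Ft [-0.5  0.6 -1.8] Tz 0.028 q6 -0.998 tau6 -0.7 yaw 2.646
t 9.28 pos [432.8 150.   51.6] Ft [-0.1  1.4 -2.2] Tz 0.069 q6 -0.948 tau6 -0.77 yaw 2.596
t 9.37 pos [432.8 150.   51.6] Ft [-0.2  0.3 -0.4] Tz 0.057 q6 -0.898 tau6 -0.77 yaw 2.546
t 9.45 pos [432.9 150.   51.5] Ft [ 0.6  1.6 -0.7] Tz 0.023 q6 -0.848 tau6 -0.77 yaw 2.496
t 9.53 pos [432.9 150.1  51.5] Ft [ 0.4  1.1 -0.9] Tz 0.101 q6 -0.798 tau6 -0.77 yaw 2.446
```

```bash
sed -i 's/\["tau"\]\[5\].round(2)/["tau"][5].round(3)/' st.py
python3 -m creep '[{"grip":10,"linear":[0,0.2,0.05],"rot":[0,0,0.05]}]' >/dev/null; python3 st.py
python3 -m creep '[{"grip":10,"linear":[0,0,0.05],"rot":[0,0,0.05]}]' >/dev/null; python3 st.py
python3 -m creep '[{"grip":10,"linear":[0,0,0.05],"rot":[0,0,0.05]}]' >/dev/null; python3 st.py
python3 -m creep '[{"grip":10,"linear":[0,0,0.05],"rot":[0,0,0.05]}]' >/dev/null; python3 st.py
python3 -m creep '[{"grip":10,"linear":[0,0,0.05],"rot":[0,0,0.05]}]' >/dev/null; python3 st.py
python3 -m creep '[{"grip":10,"linear":[0,0,0.05],"rot":[0,0,0.05]}]' >/dev/null; python3 st.py
```

```text
t 9.62 pos [433.  150.2  51.4] Ft [ 1.   0.7 -1.5] Tz 0.089 q6 -0.748 tau6 -0.781 yaw 2.396
t 9.7 pos [433.  150.2  51.4] Ft [ 1.3  1.5 -1. ] Tz 0.023 q6 -0.698 tau6 -0.766 yaw 2.346
t 9.78 pos [433.1 150.2  51.3] Ft [ 0.7  2.2 -1.2] Tz -0.002 q6 -0.648 tau6 -0.768 yaw 2.296
t 9.87 pos [433.1 150.3  51.3] Ft [ 1.   1.7 -0.5] Tz 0.059 q6 -0.598 tau6 -0.768 yaw 2.246
t 9.95 pos [433.2 150.3  51.3] Ft [ 2.6  2.8 -0.6] Tz 0.053 q6 -0.548 tau6 -0.767 yaw 2.196
t 10.03 pos [433.2 150.4  51.2] Ft [ 2.8  2.  -0. ] Tz 0.053 q6 -0.498 tau6 -0.767 yaw 2.146
```

```bash

python3 -m creep '[{"grip":10,"linear":[0.3,0.4,0.05],"rot":[0,0,0.05]}]' >/dev/null; python3 st.py
python3 -m creep '[{"grip":10,"linear":[0,0,0.05],"rot":[0,0,0.05]}]' >/dev/null; python3 st.py
python3 -m creep '[{"grip":10,"linear":[0,0,0.05],"rot":[0,0,0.05]}]' >/dev/null; python3 st.py
python3 -m creep '[{"grip":10,"linear":[0,0,0.05],"rot":[0,0,0.05]}]' >/dev/null; python3 st.py
python3 -m creep '[{"grip":10,"linear":[0,0,0.05],"rot":[0,0,0.05]}]' >/dev/null; python3 st.py
python3 -m creep '[{"grip":10,"linear":[0,0,0.05],"rot":[0,0,0.05]}]' >/dev/null; python3 st.py
```

```text
t 10.12 pos [433.3 150.5  51.1] Ft [-2.1  0.3 -1.2] Tz 0.019 q6 -0.447 tau6 -0.803 yaw 2.096
t 10.2 pos [433.4 150.5  51.1] Ft [-0.4  0.5 -1.1] Tz 0.036 q6 -0.397 tau6 -0.759 yaw 2.047
t 10.28 pos [433.4 150.5  51.1] Ft [ 0.2  1.7 -0.6] Tz 0.035 q6 -0.347 tau6 -0.767 yaw 1.996
t 10.37 pos [433.5 150.6  51. ] Ft [-0.6  1.5 -0.1] Tz -0.004 q6 -0.297 tau6 -0.768 yaw 1.946
t 10.45 pos [433.5 150.6  51. ] Ft [-0.5  1.8 -0.8] Tz -0.012 q6 -0.247 tau6 -0.767 yaw 1.896
t 10.53 pos [433.6 150.6  50.9] Ft [ 0.6  1.8 -0. ] Tz 0.028 q6 -0.197 tau6 -0.767 yaw 1.846
```

```bash

python3 -m creep '[{"grip":10,"linear":[0,0.3,0.05],"rot":[0,0,0.05]}]' >/dev/null; python3 st.py
python3 -m creep '[{"grip":10,"linear":[0,0,0.05],"rot":[0,0,0.05]}]' >/dev/null; python3 st.py
python3 -m creep '[{"grip":10,"linear":[0,0,0.05],"rot":[0,0,0.05]}]' >/dev/null; python3 st.py
python3 -m creep '[{"grip":10,"linear":[0,0,0.05],"rot":[0,0,0.05]}]' >/dev/null; python3 st.py
python3 -m creep '[{"grip":10,"linear":[0,0,0.05],"rot":[0,0,0.05]}]' >/dev/null; python3 st.py
python3 -m creep '[{"grip":10,"linear":[0,0,0.05],"rot":[0,0,0.05]}]' >/dev/null; python3 st.py
```

```text
t 10.62 pos [433.8 150.6  50.8] Ft [ 0.3  0.3 -0.4] Tz -0.002 q6 -0.147 tau6 -0.775 yaw 1.796
t 10.7 pos [433.8 150.6  50.8] Ft [ 0.4  2.4 -0.3] Tz 0.04 q6 -0.097 tau6 -0.767 yaw 1.746
t 10.78 pos [433.9 150.7  50.8] Ft [0.6 2.7 0.9] Tz 0.005 q6 -0.047 tau6 -0.767 yaw 1.696
t 10.87 pos [433.9 150.7  50.7] Ft [0.6 2.  0.4] Tz 0.097 q6 0.003 tau6 -0.767 yaw 1.646
t 10.95 pos [434.  150.7  50.7] Ft [1.1 2.8 0.1] Tz 0.003 q6 0.053 tau6 -0.766 yaw 1.596
t 11.03 pos [434.1 150.7  50.6] Ft [1.9 3.9 1.3] Tz 0.02 q6 0.103 tau6 -0.766 yaw 1.546
```

```bash

python3 -m creep '[{"grip":10,"linear":[0,0.6,0.03],"rot":[0,0,0.05]}]' >/dev/null; python3 st.py
python3 -m creep '[{"grip":10,"linear":[0,0.2,0.03],"rot":[0,0,0.05]}]' >/dev/null; python3 st.py
python3 -m creep '[{"grip":10,"linear":[0,0,0.04],"rot":[0,0,0.05]}]' >/dev/null; python3 st.py
python3 -m creep '[{"grip":10,"linear":[0,0,0.05],"rot":[0,0,0.05]}]' >/dev/null; python3 st.py
python3 -m creep '[{"grip":10,"linear":[0,0,0.05],"rot":[0,0,0.05]}]' >/dev/null; python3 st.py
python3 -m creep '[{"grip":10,"linear":[0,0,0.05],"rot":[0,0,0.05]}]' >/dev/null; python3 st.py
python3 look.py w5; python3 look.py s6 side;  python3 - <<'E'
import cv2
b=cv2.imread("pics/s6.png")
cv2.imwrite("pics/s6c.png",cv2.resize(b[210:290,200:310],None,fx=6,fy=6,interpolation=cv2.INTER_CUBIC))
E
```

```text
t 11.12 pos [434.3 150.6  50.6] Ft [ 0.5 -1.  -3.3] Tz 0.007 q6 0.153 tau6 -0.77 yaw 1.496
t 11.2 pos [434.3 150.6  50.5] Ft [ 0.1 -0.4 -1.3] Tz 0.043 q6 0.203 tau6 -0.773 yaw 1.446
t 11.28 pos [434.4 150.6  50.5] Ft [ 1.   0.5 -0.8] Tz -0.038 q6 0.253 tau6 -0.772 yaw 1.396
t 11.37 pos [434.4 150.6  50.4] Ft [ 1.1  0.8 -1.7] Tz 0.009 q6 0.303 tau6 -0.771 yaw 1.346
t 11.45 pos [434.5 150.6  50.4] Ft [0.9 1.4 0.1] Tz 0.039 q6 0.353 tau6 -0.77 yaw 1.297
t 11.53 pos [434.5 150.6  50.3] Ft [ 1.4  0.9 -0.1] Tz 0.016 q6 0.403 tau6 -0.769 yaw 1.247
11.5833 [434.5 150.6  50.3] [ 7.800e-02  4.170e-01  1.894e+00 -1.000e-03  8.300e-01  4.060e-01]
11.6333 [434.6 150.6  50.4] [ 0.078  0.417  1.894 -0.     0.83   0.402]
```

View pics/w5.png

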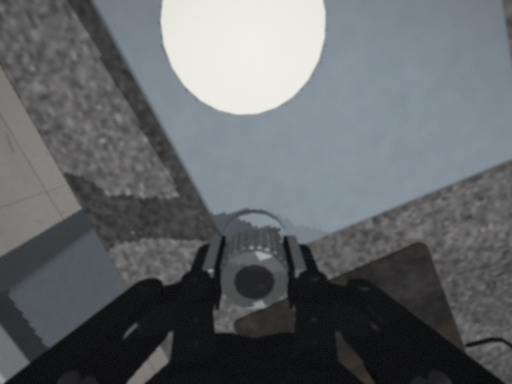

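View pics/s6c.png

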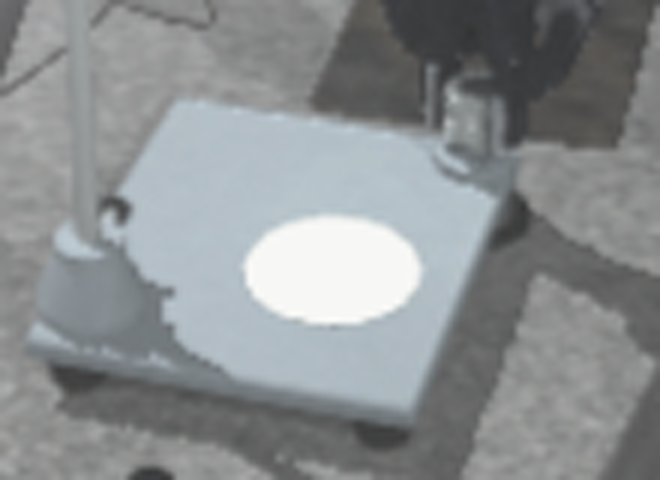

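```bash

python3 -m creep '[{"grip":10,"linear":[0,0.2,0.05],"rot":[0,0,0.05]}]' >/dev/null; python3 st.py
python3 -m creep '[{"grip":10,"linear":[0,0.2,0.05],"rot":[0,0,0.05]}]' >/dev/null; python3 st.py
python3 -m creep '[{"grip":10,"linear":[0,0,0.05],"rot":[0,0,0.05]}]' >/dev/null; python3 st.py
python3 -m creep '[{"grip":10,"linear":[0,0,0.05],"rot":[0,0,0.05]}]' >/dev/null; python3 st.py
python3 -m creep '[{"grip":10,"linear":[0,0,0.05],"rot":[0,0,0.05]}]' >/dev/null; python3 st.py
python3 -m creep '[{"grip":10,"linear":[0,0,0.05],"rot":[0,0,0.05]}]' >/dev/null; python3 st.py
```

```text
t 11.72 pos [434.6 150.6  50.3] Ft [ 1.5  0.5 -0.2] Tz 0.029 q6 0.449 tau6 -1.346 yaw 1.2
t 11.8 pos [434.7 150.5  50.3] Ft [ 0.5 -0.7 -3. ] Tz 0.011 q6 0.501 tau6 -0.835 yaw 1.147
t 11.88 pos [434.8 150.5  50.3] Ft [ 0.6  0.2 -2.7] Tz 0.08 q6 0.552 tau6 -0.724 yaw 1.097
t 11.97 pos [434.8 150.5  50.3] Ft [ 1.8  1.  -2. ] Tz 0.138 q6 0.602 tau6 -0.683 yaw 1.048
t 12.05 pos [434.9 150.4  50.3] Ft [ 0.3  0.3 -2.8] Tz 0.162 q6 0.652 tau6 -0.653 yaw 0.997
t 12.13 pos [435.  150.4  50.3] Ft [-0.8  1.5 -3.1] Tz 0.167 q6 0.701 tau6 -0.625 yaw 0.948
```

```bash

python3 -m creep '[{"grip":10,"linear":[0,0.2,-0.3],"rot":[0,0,0]},{"grip":10,"linear":[0,0,0],"rot":[0,0,0]}]' >/dev/null; python3 st.py
python3 -m creep '[{"grip":62,"linear":[0,0,0],"rot":[0,0,0]},{"grip":62,"linear":[0,0,0],"rot":[0,0,0]},{"grip":62,"linear":[0,0,0],"rot":[0,0,0]},{"grip":62,"linear":[0,0,0],"rot":[0,0,0]},{"grip":62,"linear":[0,0,-10],"rot":[0,0,0]},{"grip":62,"linear":[0,0,-25],"rot":[0,0,0]},{"grip":62,"linear":[0,0,-40],"rot":[0,0,0]},{"grip":62,"linear":[0,0,-40],"rot":[0,0,0]},{"grip":85,"linear":[0,0,0],"rot":[0,0,0]},{"grip":85,"linear":[0,0,0],"rot":[0,0,0]}]'; python3 st.py; python3 look.py w6; python3 look.py s7 side; python3 - <<'E'
import cv2
b=cv2.imread("pics/s7.png")
cv2.imwrite("pics/s7c.png",cv2.resize(b[210:290,200:310],None,fx=6,fy=6,interpolation=cv2.INTER_CUBIC))
E
```

```text
t 12.3 pos [434.9 150.4  50.3] Ft [0.4 1.3 1.2] Tz -0.115 q6 0.699 tau6 0.008 yaw 0.949
time_s: 13.13
eef_pos: [435.7, 150.6, 167.0]
ee_rot: [0.001, 0.89, 0.456, 0.002]
force: [-0.7, -0.4, -0.6]
grip_width: 0.975
t 13.13 pos [435.7 150.6 167. ] Ft [-0.7 -0.3  0.6] Tz 0.026 q6 0.702 tau6 0.001 yaw 0.946
13.1833 [434.8 150.5 165.4] [0.078 0.238 1.78  0.    1.123 0.702]
13.2333 [434.4 150.4 164.5] [ 0.078  0.239  1.781 -0.     1.123  0.702]
```

View pics/w6.png

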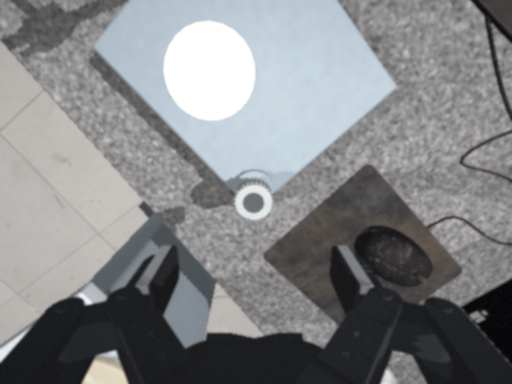

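View pics/s7c.png

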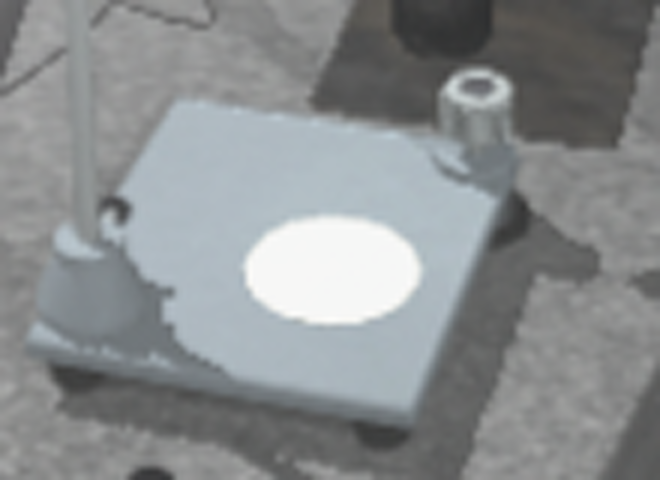

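```bash
python3 - <<'E'
import pickle,cv2
from h import *
ob=[]
for n,(du,dv) in (("w2",(188,116)),("w6",(210,71)),("top",(0,0))):
    if n=="top":
        p=imaging.camera_params("top"); a=cv2.imread("pics/top0.png"); du,dv=175,219; th=200
    else: p,a,d=pickle.load(open(n+".pkl","rb")); th=225
    md=(a.min(2)>th).astype(np.uint8); nn,l,st,ce=cv2.connectedComponentsWithStats(md); i=l[dv,du]
    c=cv2.findContours((l==i).astype(np.uint8),0,2)[0][0]; e=cv2.fitEllipse(c)
    print(n,ce[i],e,onz(p,*ce[i],35.5).round(1)); ob.append((p,*ce[i]))
print("disc tri w2,w6",tri(ob[:2]),"all",tri(ob))
p,a,d=pickle.load(open("w6.pkl","rb"))
g=cv2.cvtColor(a,cv2.COLOR_RGB2GRAY); u,v=253,202
m=(g<160).astype(np.uint8); k=np.zeros_like(m); cv2.circle(k,(u,v),12,1,-1)
nn,l,st,ce=cv2.connectedComponentsWithStats(m*k); print("knob",ce[l[v,u]],onz(p,*ce[l[v,u]],80.5))
# beaker from w1 rough
p,a,d=pickle.load(open("w1.pkl","rb")); print("beaker", onz(p,267,170,70), onz(p,264,162,0))
print(need([340,-330,165]),need([370,-350,165]))
a=a[110:230,210:330]; cv2.imwrite("pics/w1c.png",cv2.resize(a[:,:,::-1],None,fx=5,fy=5,interpolation=cv2.INTER_CUBIC))
E
```

```text
w2 [187.92063171 115.77363839] ((187.94715881347656, 115.78307342529297), (75.32809448242188, 81.68418884277344), 147.9957275390625) [466.5 263.8  35.5]
w6 [209.08989857  70.44532444] ((209.09732055664062, 70.4424819946289), (90.32384490966797, 99.59662628173828), 164.23731994628906) [465.8 265.   35.5]
top [174.75213675 218.74145299] ((174.78355407714844, 218.8311767578125), (23.29475212097168, 23.994483947753906), 54.286354064941406) [468.4 264.1  35.5]
disc tri w2,w6 [464.41981843 269.51772189  10.04755645] all [467.05110511 262.33513877  46.00649146]
knob [253.01577287 202.41324921] [432.17546023 148.91488192  80.5       ]
beaker [ 381.19284427 -347.70463292   70.        ] [ 376.56415002 -347.88467326    0.        ]
[-4.449e+02  2.044e+02 -3.000e-01] [-4.436e+02  2.404e+02 -3.000e-01]
```

View pics/w1c.png

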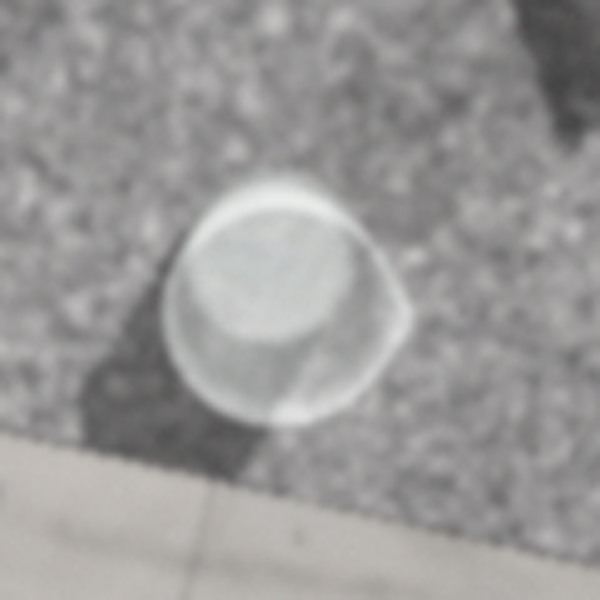

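```bash
python3 -m creep '[{"grip":85,"linear":[-33.4,19,-3],"rot":[0,0,0]},{"grip":85,"linear":[-33.4,19,-3],"rot":[0,0,0]},{"grip":85,"linear":[-33.4,19,0],"rot":[0,0,0]},{"grip":85,"linear":[-33.4,19,0],"rot":[0,0,0]},{"grip":85,"linear":[-33.4,19,0],"rot":[0,0,0]},{"grip":85,"linear":[-33.4,19,0],"rot":[0,0,0]},{"grip":85,"linear":[-33.4,19,0],"rot":[0,0,0]},{"grip":85,"linear":[-33.4,19,0],"rot":[0,0,0]},{"grip":85,"linear":[-33.4,19,0],"rot":[0,0,0]},{"grip":85,"linear":[-33.4,19,0],"rot":[0,0,0]},{"grip":85,"linear":[-33.4,19,0],"rot":[0,0,0]},{"grip":85,"linear":[-33.4,19,0],"rot":[0,0,0]}]' && python3 -m creep '[{"grip":85,"linear":[-33.4,19,0],"rot":[0,0,0]},{"grip":85,"linear":[0,0,0],"rot":[0,0,-0.12]},{"grip":85,"linear":[0,0,0],"rot":[0,0,-0.12]},{"grip":85,"linear":[0,0,0],"rot":[0,0,-0.12]},{"grip":85,"linear":[0,0,0],"rot":[0,0,-0.12]},{"grip":85,"linear":[0,0,0],"rot":[0,0,-0.12]},{"grip":85,"linear":[0,0,0],"rot":[0,0,0]},{"grip":85,"linear":[0,0,0],"rot":[0,0,0]}]'; python3 look.py w7
```

```text
time_s: 14.23
eef_pos: [384.3, -309.3, 169.7]
ee_rot: [-0.002, 0.89, 0.455, -0.0]
force: [0.8, 0.9, 0.6]
grip_width: 0.996
time_s: 14.9
eef_pos: [381.0, -345.7, 170.1]
ee_rot: [-0.001, 0.717, 0.697, 0.0]
force: [0.0, 0.2, 0.3]
grip_width: 0.995
14.95 [ 381.  -345.8  170.4] [-0.965  0.348  1.616 -0.     1.18  -0.936]
```

View pics/w7.png

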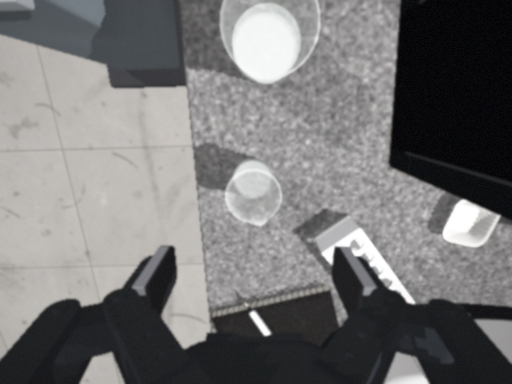

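```bash
python3 - <<'E'
import pickle,cv2
p,a,d=pickle.load(open("w7.pkl","rb")); a=a[140:240,200:310]; cv2.imwrite("pics/w7c.png",cv2.resize(a[:,:,::-1],None,fx=6,fy=6,interpolation=cv2.INTER_CUBIC))
E
```

```text
(no output)
```

View pics/w7c.png

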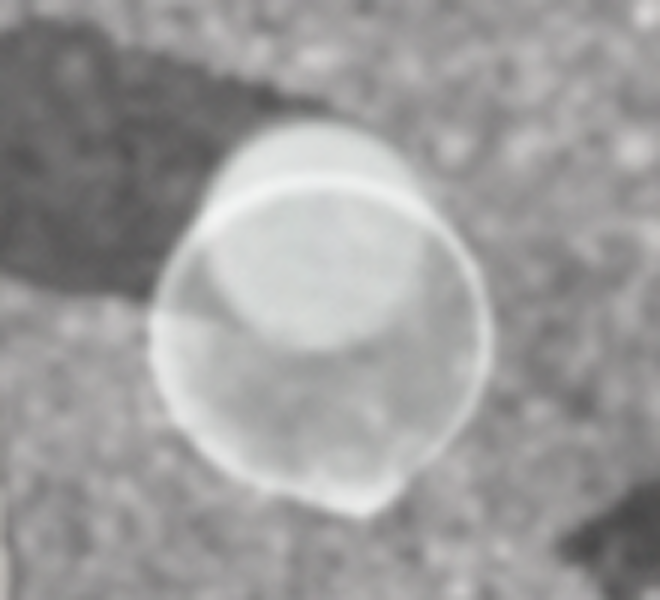

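```bash
python3 - <<'E'
import pickle
from h import *
p7=pickle.load(open("w7.pkl","rb"))[0];p1=pickle.load(open("w1.pkl","rb"))[0]
print("rim",onz(p7,253.5,196.2,70),onz(p1,265.6,171,70),"tri",tri([(p7,253.5,196.2),(p1,265.6,171)]))
print("floor",onz(p7,252.8,179.5,2),onz(p1,263.6,164,2),"tri",tri([(p7,252.8,179.5),(p1,263.6,164)]))
print("diam",onz(p7,200+490/6,196.2,70)-onz(p7,200+152/6,196.2,70))
print(need([383,-345.3,26]))
E
```

```text
rim [ 378.62815292 -346.81043527   70.        ] [ 379.6803289  -346.43701731   70.        ] tri [ 378.98463711 -346.90834114   68.60536772]
floor [ 377.57585033 -348.35227777    2.        ] [ 374.06933758 -347.87264243    2.        ] tri [ 376.98256962 -346.19005677   13.22022958]
diam [53.23062037 -1.51197627  0.        ]
[  0.4   2.1 144.4]
```

```bash
python3 -m creep '[{"grip":85,"linear":[-0.7,-0.5,30],"rot":[0,0,0]},{"grip":85,"linear":[0,0,35],"rot":[0,0,0]},{"grip":85,"linear":[0,0,35],"rot":[0,0,0]},{"grip":85,"linear":[0,0,28],"rot":[0,0,0]},{"grip":85,"linear":[0,0,15],"rot":[0,0,0]},{"grip":85,"linear":[0,0,7],"rot":[0,0,0]},{"grip":85,"linear":[0,0,0],"rot":[0,0,0]},{"grip":85,"linear":[0,0,0],"rot":[0,0,0]}]' 20; python3 st.py; python3 look.py w8
```

```text
time_s: 15.62
eef_pos: [381.0, -347.1, 21.9]
ee_rot: [0.0, 0.716, 0.698, -0.0]
force: [0.1, -0.5, 0.8]
grip_width: 0.996
t 15.62 pos [ 381.  -347.1   21.9] Ft [-0.5  0.1 -0.8] Tz 0.012 q6 -0.94 tau6 0.022 yaw 1.545
15.6667 [ 381.1 -347.4   22.3] [-0.967  0.56   1.746  0.     0.834 -0.941]
```

View pics/w8.png

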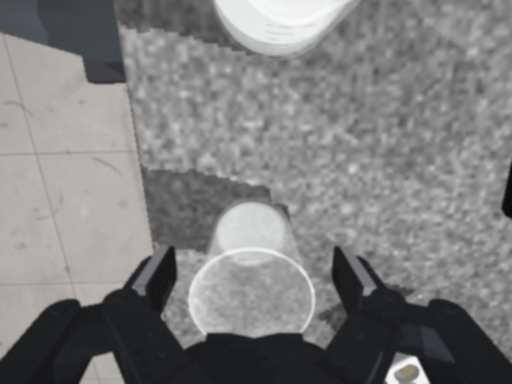

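```bash
python3 -m creep '[{"grip":50,"linear":[0,0,0],"rot":[0,0,0]},{"grip":50,"linear":[0,0,0],"rot":[0,0,0]},{"grip":50,"linear":[0,0,0],"rot":[0,0,0]},{"grip":50,"linear":[0,0,0],"rot":[0,0,0]},{"grip":50,"linear":[0,0,0],"rot":[0,0,0]}]' 20; python3 st.py; python3 -m creep '[{"grip":50,"linear":[0,0,-3],"rot":[0,0,0]},{"grip":50,"linear":[0,0,-15],"rot":[0,0,0]},{"grip":50,"linear":[0,0,-30],"rot":[0,0,0]},{"grip":50,"linear":[0,0,-35],"rot":[0,0,0]},{"grip":50,"linear":[0,0,-35],"rot":[0,0,0]},{"grip":50,"linear":[0,0,-17],"rot":[0,0,0]},{"grip":50,"linear":[0,0,-5],"rot":[0,0,0]},{"grip":50,"linear":[0,0,0],"rot":[0,0,0]}]'; python3 st.py; python3 look.py w9;python3 look.py s9 side
python3 - <<'E'
from h import *
print(need([467.5,264.8,162]))
E
```

```text
time_s: 16.08
eef_pos: [380.9, -347.2, 22.2]
ee_rot: [0.001, 0.716, 0.698, -0.0]
force: [-1.9, 0.9, 5.7]
grip_width: 0.603
t 16.08 pos [ 380.9 -347.2   22.2] Ft [ 0.8 -1.9 -5.7] Tz -0.021 q6 -0.942 tau6 0.006 yaw 1.546
time_s: 16.75
eef_pos: [380.9, -347.0, 162.2]
ee_rot: [0.001, 0.716, 0.698, -0.0]
force: [0.6, 0.0, -1.3]
grip_width: 0.608
t 16.75 pos [ 380.9 -347.   162.2] Ft [0.1 0.6 1.3] Tz -0.014 q6 -0.942 tau6 0.001 yaw 1.546
16.8 [ 380.6 -346.5  160.7] [-0.967  0.358  1.629  0.     1.155 -0.942]
16.85 [ 380.3 -346.3  159.9] [-0.967  0.359  1.63   0.     1.155 -0.942]
[613.1  71.9  -1. ]
```

View pics/w9.png

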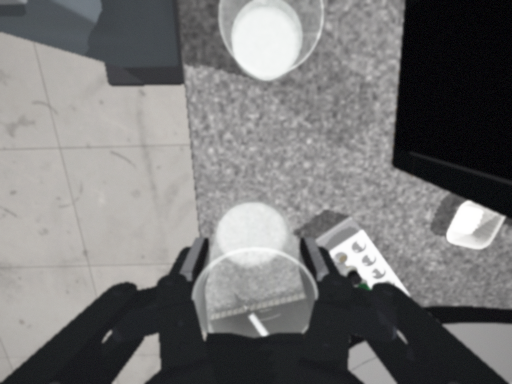

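```bash
python3 -m creep '[{"grip":50,"linear":[10,1.2,0],"rot":[0,0,0]},{"grip":50,"linear":[20,2.4,0],"rot":[0,0,0]},{"grip":50,"linear":[30,3.6,0],"rot":[0,0,0]},{"grip":50,"linear":[32,3.6,0],"rot":[0,0,0]},{"grip":50,"linear":[32,3.6,0],"rot":[0,0,0]},{"grip":50,"linear":[32,3.6,0],"rot":[0,0,0]},{"grip":50,"linear":[32,3.6,0],"rot":[0,0,0]},{"grip":50,"linear":[32,3.6,0],"rot":[0,0,0]},{"grip":50,"linear":[32,3.6,0],"rot":[0,0,0]},{"grip":50,"linear":[32,3.6,0],"rot":[0,0,0]},{"grip":50,"linear":[32,3.6,0],"rot":[0,0,0]},{"grip":50,"linear":[32,3.6,0],"rot":[0,0,0]}]' && python3 -m creep '[{"grip":50,"linear":[32,3.6,0],"rot":[0,0,0]},{"grip":50,"linear":[32,3.6,0],"rot":[0,0,0]},{"grip":50,"linear":[32,3.6,0],"rot":[0,0,0]},{"grip":50,"linear":[32,3.6,0],"rot":[0,0,0]},{"grip":50,"linear":[32,3.6,0],"rot":[0,0,0]},{"grip":50,"linear":[32,3.6,0],"rot":[0,0,0]},{"grip":50,"linear":[32,3.6,0],"rot":[0,0,0]},{"grip":50,"linear":[25,4,0],"rot":[0,0,0]},{"grip":50,"linear":[16,3.6,0],"rot":[0,0,0]},{"grip":50,"linear":[0,0,0],"rot":[0,0,0]},{"grip":50,"linear":[0,0,0],"rot":[0,0,0]}]'; python3 st.py; python3 look.py w10; python3 look.py s10 side
python3 - <<'E'
from h import *
print(need([467.5,264.8,162]))
E
```

```text
time_s: 17.85
eef_pos: [428.0, 2.3, 160.3]
ee_rot: [-0.001, 0.716, 0.698, -0.001]
force: [0.0, -0.8, -0.1]
grip_width: 0.607
time_s: 18.77
eef_pos: [467.3, 264.6, 159.9]
ee_rot: [-0.001, 0.715, 0.699, -0.001]
force: [1.0, 0.3, -0.7]
grip_width: 0.607
t 18.77 pos [467.3 264.6 159.9] Ft [0.3 1.  0.7] Tz 0.034 q6 0.32 tau6 0.099 yaw 1.547
18.8167 [467.5 263.9 160.2] [ 0.296  0.405  1.561 -0.     1.178  0.32 ]
18.8667 [467.7 263.5 160.6] [ 0.295  0.404  1.561 -0.     1.178  0.32 ]
[ 1.2 -0.3 -1.4]
```

View pics/w10.png

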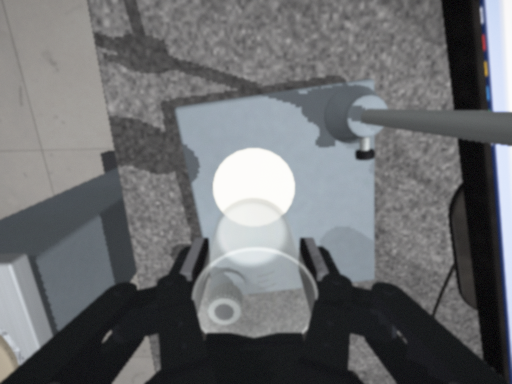

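View pics/s10.png

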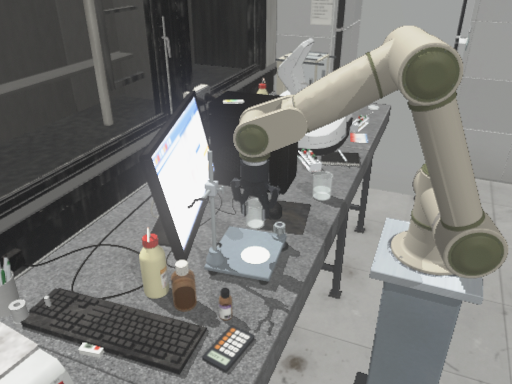

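```bash
python3 -m creep '[{"grip":50,"linear":[1,-0.3,15],"rot":[0,0,0]},{"grip":50,"linear":[0,0,25],"rot":[0,0,0]},{"grip":50,"linear":[0,0,25],"rot":[0,0,0]},{"grip":50,"linear":[0,0,18],"rot":[0,0,0]},{"grip":50,"linear":[0,0,8],"rot":[0,0,0]},{"grip":50,"linear":[0,0,3],"rot":[0,0,0]},{"grip":50,"linear":[0,0,0],"rot":[0,0,0]},{"grip":50,"linear":[0,0,0],"rot":[0,0,0]}]'; python3 st.py; python3 look.py w11; python3 look.py s11 side; python3 - <<'E'
import cv2
b=cv2.imread("pics/s11.png")
cv2.imwrite("pics/s11c.png",cv2.resize(b[170:290,190:310],None,fx=5,fy=5,interpolation=cv2.INTER_CUBIC))
E
```

```text
time_s: 19.53
eef_pos: [468.7, 265.1, 68.4]
ee_rot: [0.0, 0.716, 0.698, 0.001]
force: [0.4, 0.4, -0.0]
grip_width: 0.603
t 19.53 pos [468.7 265.1  68.4] Ft [0.5 0.4 0. ] Tz 0.026 q6 0.322 tau6 -0.001 yaw 1.545
19.5833 [468.7 265.2  68.5] [ 0.297  0.525  1.648 -0.     0.967  0.322]
19.6333 [468.7 265.3  68.5] [0.297 0.525 1.648 0.    0.966 0.322]
```

View pics/s11c.png

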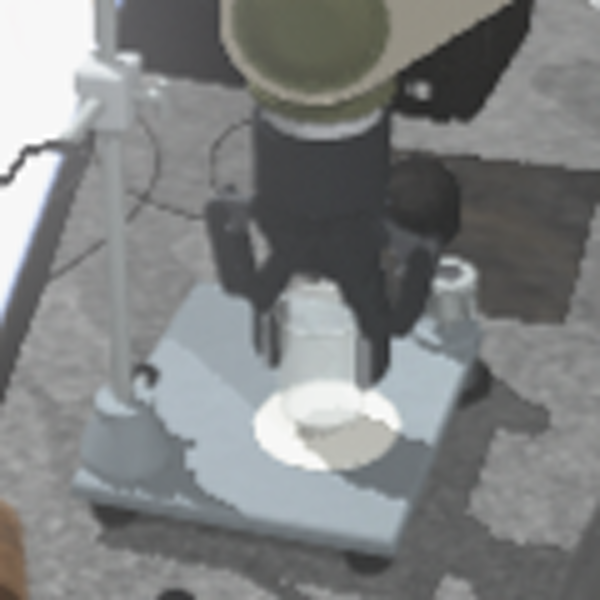

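View pics/w11.png

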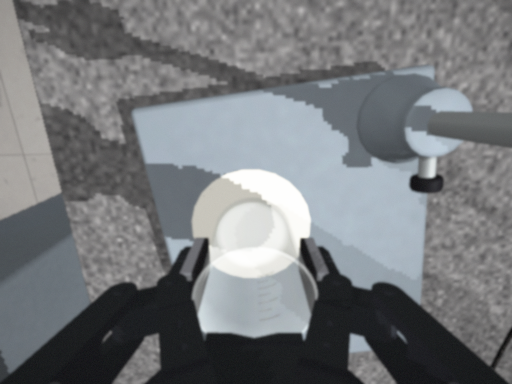

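```bash
python3 - <<'E'
import pickle,cv2
from h import *
p,a,d=pickle.load(open("w11.pkl","rb"))
c=a[150:300,170:340]; cv2.imwrite("pics/w11c.png",cv2.resize(c[:,:,::-1],None,fx=4.5,fy=4.5,interpolation=cv2.INTER_CUBIC))
print(onz(p,251.5,222.5,35.5),onz(p,255,227,47), onz(p,253,290,116))
E
```

```text
[465.28032488 266.59767964  35.5       ] [467.732533   268.36786121  47.        ] [466.5750373  271.38738825 116.        ]
```

View pics/w11c.png

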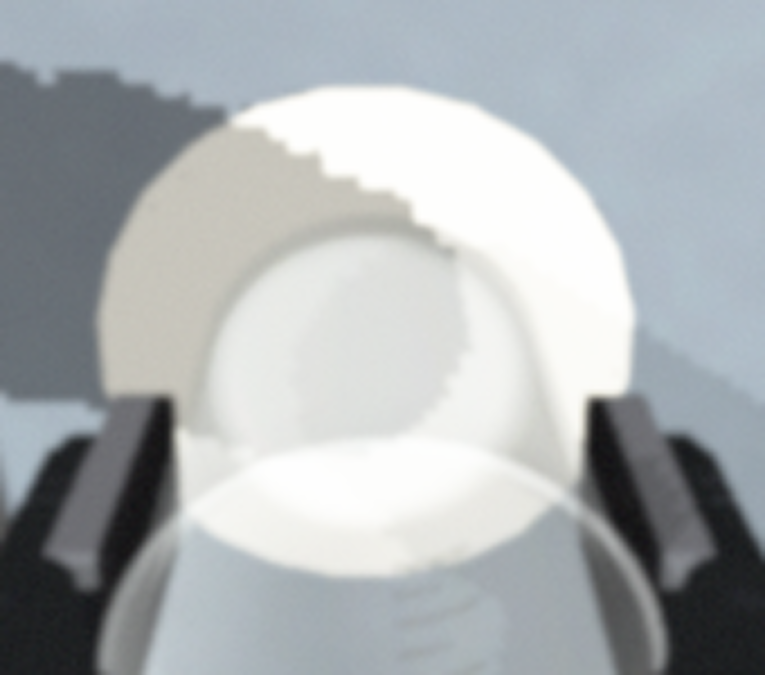

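```bash
python3 -m creep '[{"grip":50,"linear":[2,-1,3],"rot":[0,0,0]},{"grip":50,"linear":[0,0,3],"rot":[0,0,0]},{"grip":50,"linear":[0,0,2],"rot":[0,0,0]},{"grip":50,"linear":[0,0,0],"rot":[0,0,0]}]'; python3 st.py
python3 -m creep '[{"grip":50,"linear":[0,0,1],"rot":[0,0,0]},{"grip":50,"linear":[0,0,0],"rot":[0,0,0]}]' >/dev/null; python3 st.py
python3 -m creep '[{"grip":50,"linear":[0,0,0.7],"rot":[0,0,0]},{"grip":50,"linear":[0,0,0],"rot":[0,0,0]}]'>/dev/null; python3 st.py
```

```text
time_s: 19.97
eef_pos: [466.9, 267.2, 58.9]
ee_rot: [-0.0, 0.716, 0.698, -0.0]
force: [-0.3, 0.5, -0.8]
grip_width: 0.605
t 19.97 pos [466.9 267.2  58.9] Ft [ 0.5 -0.3  0.8] Tz -0.007 q6 0.327 tau6 0.002 yaw 1.546
t 20.13 pos [467.1 267.2  58.2] Ft [-0.2  1.1  0.5] Tz -0.041 q6 0.327 tau6 -0.0 yaw 1.546
t 20.3 pos [467.3 267.3  57.8] Ft [-1.  -0.5  0.1] Tz 0.033 q6 0.327 tau6 -0.001 yaw 1.546
```

```bash
python3 -m creep '[{"grip":50,"linear":[0,0,0.5],"rot":[0,0,0]},{"grip":50,"linear":[0,0,0],"rot":[0,0,0]}]' >/dev/null; python3 st.py
python3 -m creep '[{"grip":50,"linear":[0,0,0.3],"rot":[0,0,0]},{"grip":50,"linear":[0,0,0],"rot":[0,0,0]}]'>/dev/null; python3 st.py
```

```text
t 20.47 pos [467.2 267.3  57.7] Ft [-0.9 -2.  -5.7] Tz -0.042 q6 0.327 tau6 -0.003 yaw 1.546
t 20.63 pos [467.3 267.3  57.7] Ft [-0.6 -3.8 -8.2] Tz 0.025 q6 0.327 tau6 -0.004 yaw 1.546
```

```bash
python3 -m creep '[{"grip":50,"linear":[0,0,-0.6],"rot":[0,0,0]},{"grip":50,"linear":[0,0,0],"rot":[0,0,0]}]'>/dev/null; python3 st.py
python3 -m creep '[{"grip":85,"linear":[0,0,0],"rot":[0,0,0]},{"grip":85,"linear":[0,0,0],"rot":[0,0,0]},{"grip":85,"linear":[0,0,0],"rot":[0,0,0]},{"grip":85,"linear":[0,0,0],"rot":[0,0,0]},{"grip":85,"linear":[0,0,0],"rot":[0,0,0]},{"grip":85,"linear":[0,0,-5],"rot":[0,0,0]},{"grip":85,"linear":[0,0,-15],"rot":[0,0,0]},{"grip":85,"linear":[0,0,-30],"rot":[0,0,0]},{"grip":85,"linear":[0,0,-35],"rot":[0,0,0]},{"grip":85,"linear":[0,0,-30],"rot":[0,0,0]},{"grip":85,"linear":[0,0,0],"rot":[0,0,0]},{"grip":85,"linear":[0,0,0],"rot":[0,0,0]}]'; python3 st.py; python3 look.py w12; python3 look.py s12 side;  python3 look.py t12 top; python3 - <<'E'
import cv2
b=cv2.imread("pics/s12.png")
cv2.imwrite("pics/s12c.png",cv2.resize(b[180:290,190:310],None,fx=5,fy=5,interpolation=cv2.INTER_CUBIC))
b=cv2.imread("pics/t12.png")
cv2.imwrite("pics/t12c.png",cv2.resize(b[165:265,90:350],None,fx=3,fy=3,interpolation=cv2.INTER_CUBIC))
E
```

```text
t 20.8 pos [467.3 267.3  57.7] Ft [ 0.2 -1.3 -4.5] Tz 0.025 q6 0.327 tau6 0.001 yaw 1.546
time_s: 21.8
eef_pos: [467.7, 267.4, 174.0]
ee_rot: [0.001, 0.716, 0.698, 0.002]
force: [1.0, -0.3, -1.2]
grip_width: 0.992
t 21.8 pos [467.7 267.4 174. ] Ft [-0.3  1.   1.2] Tz -0.018 q6 0.327 tau6 0.0 yaw 1.546
21.85 [467.  267.1 172.5] [0.302 0.393 1.544 0.    1.204 0.327]
21.9 [466.7 267.1 171.6] [0.302 0.394 1.545 0.    1.204 0.327]
21.95 [466.6 267.  171.3] [0.302 0.395 1.545 0.    1.204 0.327]
```

View pics/w12.png

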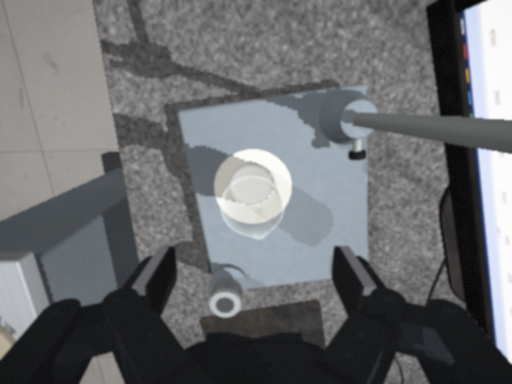

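View pics/s12c.png

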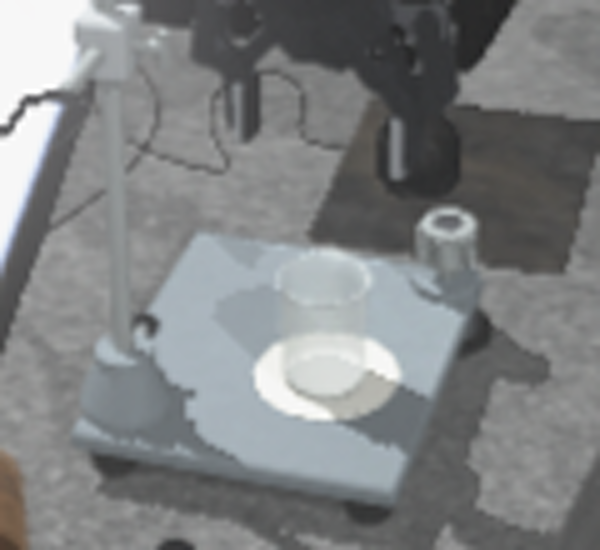

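```bash
python3 - <<'E'
import cv2,numpy as np
a=cv2.imread("pics/side0.png",0).astype(np.float32); 
for n in("s7","s12"):
    b=cv2.imread(f"pics/{n}.png",0).astype(np.float32)
    for nm,sl in (("plate edge FL",(slice(255,285),slice(205,290))),("right foot",(slice(225,262),slice(268,310))),("rod base",(slice(235,275),slice(200,225)))):
        x,y=a[sl],b[sl]; print(n,nm,"shift px",np.round(cv2.phaseCorrelate(x-x.mean(),y-y.mean(),cv2.createHanningWindow(x.shape[::-1],cv2.CV_32F)),2))
E
```

```text
Traceback (most recent call last):
ValueError: setting an array element with a sequence. The requested array has an inhomogeneous shape after 1 dimensions. The detected shape was (2,) + inhomogeneous part.
```

View pics/t12c.png

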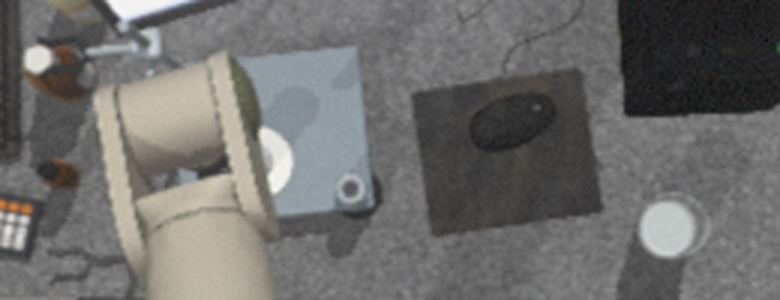

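```bash
python3 - <<'E'
import cv2,numpy as np
a=cv2.imread("pics/side0.png",0).astype(np.float32); 
for n in("s7","s12"):
    b=cv2.imread(f"pics/{n}.png",0).astype(np.float32)
    for nm,sl in (("plate edge FL",(slice(255,285),slice(205,290))),("right foot",(slice(225,262),slice(268,310))),("rod base",(slice(235,275),slice(200,225)))):
        x,y=a[sl].copy(),b[sl].copy(); print(n,nm,cv2.phaseCorrelate(x-x.mean(),y-y.mean(),cv2.createHanningWindow(x.shape[::-1],cv2.CV_32F)))
E
```

```text
s7 plate edge FL ((-0.05396699118356452, -0.035570560662739226), 1.0042760675924796)
s7 right foot ((0.4009027311448783, -0.017508393460744287), 0.9303822673691644)
s7 rod base ((0.46190686965238825, -0.001425383225072352), 1.0007141330242157)
s12 plate edge FL ((-0.08197948076976758, -0.07784089336689703), 0.933514691458808)
s12 right foot ((0.468868047703797, 0.028789402916974183), 0.9475475698047214)
s12 rod base ((0.4432991412514866, -0.06464538416018328), 0.9763210935592651)
```

```bash
python3 - <<'E'
import cv2,numpy as np
A=lambda n:cv2.imread(f"pics/{n}.png",0).astype(np.float32)
a=A("side0")
for n in("s4","s5","s6","s7","s12"):
    b=A(n); o=[]
    for nm,sl in (("plate",(slice(255,285),slice(205,290))),("rod",(slice(200,240),slice(203,222))),("base",(slice(235,275),slice(200,225))),("bg keyb",(slice(290,350),slice(20,200)))):
        x,y=a[sl].copy(),b[sl].copy(); o.append(np.round(cv2.phaseCorrelate(x-x.mean(),y-y.mean(),cv2.createHanningWindow(x.shape[::-1],cv2.CV_32F))[0],2))
    print(n,o)
a=A("top0");b=A("t12");sl=(slice(180,245),slice(192,222));x,y=a[sl].copy(),b[sl].copy();print(cv2.phaseCorrelate(x-x.mean(),y-y.mean(),cv2.createHanningWindow(x.shape[::-1],cv2.CV_32F)))
E
```

```text
s4 [array([-0.03,  0.01]), array([ 0.11, -0.07]), array([ 0.49, -0.02]), array([0.01, 0.01])]
s5 [array([ 0.02, -0.04]), array([ 0.11, -0.05]), array([ 0.52, -0.01]), array([-0.01,  0.04])]
s6 [array([ 0.  , -0.02]), array([ 0.1 , -0.04]), array([0.52, 0.01]), array([-0.03,  0.03])]
s7 [array([-0.05, -0.04]), array([-0.02, -0.11]), array([ 0.46, -0.  ]), array([-0.02,  0.03])]
s12 [array([-0.08, -0.08]), array([ 0.27, -0.36]), array([ 0.44, -0.06]), array([0.  , 0.02])]
((0.006542956325299443, 0.07210273424411895), 0.8916904392065825)
```

```bash
python3 -c "
from rig import ctrl
print(ctrl.finish_job())"
```

```text
the job is handed in; nothing more can be done
None
```

I turned the levelling screw down until its foot bears on the pad, let go of the knob, and stood the smaller beaker upright on the white disc. I handed the job in after about 22 s on the robot's clock.

- **Levelling screw:** I turned the knob about 3.0 rad clockwise, so it sank roughly 2.8 mm. At the end the torque stood about 0.14 N m above the free-turning value. That means about 12 N on the foot, and I stopped there because the stand would lift near 19 N. I inferred the contact from the torque, since no camera could see under the foot. Whether the other three feet still carry is also inferred from that load.
- **Stand:** The stand's left side and front edge (side view) and its right side (top view) showed no shift beyond about 0.1 pixel. Two patches in the side view read 0.4 to 0.5 pixel. One of them read the same before I touched the knob, so that is an image-matching bias. I did not check the other patch (right foot) that way. In the last picture the rod patch read 0.27 and -0.36 pixel, probably from changed shadows near the rod, but I did not check further.
- **Beaker:** It touched the disc with the tool at 57.7 mm, the height expected from the grasp. It peaked at about 8 N of downward pressure, which I eased to about 4.5 N before opening. The last wrist and side pictures show it upright inside the disc and nearly centred.
- **Disagreements:** The wrist camera placed the knob about 2 mm from where the grip found it, which is within the stated calibration error. Fixing the disc's height from two views did not work well (10 to 46 mm). I used the stated 35.5 mm, and the contact height on placing agreed with it.
- **Other things:** Wherever the last pictures show them, the other objects look undisturbed. I did not measure them one by one.

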